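# Tare the rivet-counting scale with its empty bin

## Task

Get the counting scale ready for rivets: with the fingertips, push the empty yellow bin on the weighing pan back until its whole back wall rests square against the low fence at the far edge of the pan. Then reach a fingertip down into the round well of the front panel, press the sunken tare key fully down, hold it there for a moment and let it come back up. Do not lift or tip the bin, do not press the tare key before the bin is in place, leave the key in the square well alone and do not disturb the other loose things on the table.

Things in the scene. Friction and masses are not known exactly. Their poses are not given: they have to be found in the camera images.
- scale: bench counting scale, fixed, 310 mm deep (x) by 270 mm wide (y). Origin on the table under its middle; x axis from the front panel to the far fence, y to its left, z up. Front panel: x -155 to -55 mm, y -125 to 125 mm, flat, 65 mm above the table, a dark display (top 68 mm) in the middle, a key well on each side
- pan_center (a point): centre of the scale's flat steel weighing pan, on its top, 75 mm above the table; axes as the scale's. The pan measures 210 mm (x) by 270 mm (y), and lies 50 mm beyond the scale's origin
- fence_mid (a point): middle of the fence's near face at the level of the pan, 145 mm beyond the scale's origin (scale x); axes as the scale's. The fence is a low steel strip along the pan's far edge, 250 mm long (y), 22 mm tall
- bin: empty open yellow plastic parts bin, loose, about 0.25 kg, 100 mm deep (x), 140 mm wide (y); back wall (+x, towards the fence) 50 mm tall, front wall (-x, towards the panel) 30 mm; walls 3 mm. Origin: centre of its underside. Starts 20 to 70 mm short of the fence, a little turned; slides with a few newtons. Askew on the fence it may jam: push the lagging end of its front wall (about 10 N)
- bin_corner_left (a point): lower left back corner of the bin (bin frame x = 50, y = 70, z = 0 mm)
- bin_corner_right (a point): lower right back corner of the bin (bin frame x = 50, y = -70, z = 0 mm)
- round_well: fixed part of the front panel with the round well, left or right of the display, 105 mm before and 85 mm beside the scale's middle. Origin on the table under the well's centre; axes as the scale's. The well is 52 mm across, straight-walled, its rim 65 mm and its floor 33 mm above the table; the tare key stands in its centre
- square_well: fixed part of the front panel with the square well (52 x 52 mm, otherwise like the round one), on the other side of the display. Its key is the power key, not to be pressed
- tare_key_top (a point): centre of the tare key's flat top: black key 24 mm across in the middle of the round well; top 43 mm above the table when released, 22 mm below the well's rim
- power_key_top (a point): centre of the power key's flat top, same size and height, in the square well
- tare_key (a joint): tare key travel in m: 0 released, 0.006 fully down; springy, about 1.5 N to start and 5 N fully down, comes back up by itself
- power_key (a joint): power key travel in m, same key in the square well
- setup_block: loose steel setup block, 50 x 25 x 75 mm tall, standing beside the scale; not to be disturbed
- jar: loose closed amber jar, 52 mm across, 70 mm tall, standing beside the scale; not to be disturbed
- screwdriver: loose screwdriver lying on the table in front of the scale, on the robot's side; not to be disturbed
- collar: loose dark steel collar, 44 mm across, 18 mm tall, lying beside the scale; not to be disturbed
- hammer: loose hammer lying well to the left; not to be disturbed
- wrench: loose wrench lying well to the right; not to be disturbed
- cup: loose open steel cup, 70 mm across, 80 mm tall, standing beside the scale; not to be disturbed
Not all that is in view belongs to the job. What is shaped like the bin but blue, orange or pink is not meant.

How it is judged:
By the outcome, as a careful person would: the job done as asked, in the order asked, and still so for the second after the job is handed in, with the robot touching nothing.
It also fails if it takes over 54 s, if anything falls off the work surface, if the arm or the gripper's body presses on something with over 40 N, if the wrist force passes 120 N, or if a joint passes its speed limit or range.

## Robot

A 6-joint arm with a two-finger parallel gripper is mounted at the origin on the work surface. World frame = base frame: x ahead of the robot, y to its left, z up, the work surface at z = 0. Lengths are in m, angles in rad, forces in N, time in s.
With the tool pointing down it reaches from about 0.35 to 0.775 m from the base axis. Payload 5.5 kg.
Tool frame: the origin (TCP) lies midway between the tips of the shut fingers; the grasp point (between the pads) lies 19 mm behind it (pinch_z is the distance from the TCP to the grasp point, in m); z points along the fingers, x is the direction in which the jaws open and shut, and the axes are right-handed (so a half turn about z gives the same grasp; the last joint's range is limited). The gripper opens to 85 mm and grips with 20 to 120 N. Pads are 22 mm wide; open, the fingers measure 114 mm over their backs; the gripper's body (76 mm by 85 mm) begins 54 mm behind the grasp point. The pads swing forward as they close: fully open they stand 13 mm farther back than shut.
Start: joints at [-1.32, 0.313, 0.046, 1.304, 0, 1.431], TCP at [0.219, -0.532, 0.231] pointing down, gripper open.
Joint ranges: [-2.76, 2.76], [-0.86, 1.69], [-1.03, 1.26], [-2.2, 2.34], [-1.47, 1.5], [-3.14, 3.14]. Speed limits (rad/s): [2.57, 2.57, 3.14, 3.14, 3.14, 3.14].

## Interface

Orientations are given as a unit quaternion [w, x, y, z].
In Python, from workcell import get_state, read_camera, camera_info, hand_in, trace, pinch_z gives the robot as it stands. The module is installed in compiled form; this text tells all that it offers.
- The arm moves only by the tool arm_command, never from a script. Its argument "steps" is text: rows parted by semicolons, each of 4 numbers parted by spaces: the shift along the world's x, y, z in mm, then the turn about the world's z in rad. In form: tx ty tz spin; .... A call has 1 to 20 rows; each row is the pose to reach, as a shift and turn from the pose measured when the call began; what a row does not reach only later rows make up. A row lasts 1/8 s, in which the tool goes at most 62.5 mm and 10.7 degrees, less where a joint would pass 70% of its speed; a pose out of reach is approached as far as the arm can. A call with a gripper value outside its range is refused whole. "fingers" is the gripper command: -1 is shut, 1 is fully open, values between are in proportion, set as the call begins (left out, the last holds). The fingers move at their own pace and stop on an object; "newtons" is the grip in N (left out, the last holds). Time passes only in rows, so rows that repeat a pose let the fingers close. It gives the time, the measured TCP pose, the force and the opening at its end, in the units of the state.
- get_state(): the state, without advancing time (a new reading comes with each control period).
- read_camera(name): name is "side" or "top"; returns the picture (420x560x3 uint8, red, green, blue); there is no depth.
- camera_info(name): a dict with "mtx" (3x3 intrinsics, pixels), "R" (3x3) and "t" (3): a world point X has camera coordinates R X + t. Camera axes: x right, y down, z forward; pixel columns grow to the right and rows downward; lengths in m; the calibration is good to about 2 mm. A picture is of the moment at which its call begins. camera_info takes no time and is no camera call.
- hand_in(): hands the job in, once; it reports no verdict.
Trained networks look in the newest picture that a camera, given by its name, has taken for a name from the list of things; names that differ only in an ending like _2 or _b are one class to them, and where a whole thing is asked for, a point or a joint stands for the part that bears it (a point fixed in the world has none). Each returns a list of dicts, best first, with "score" (0 to 1); they miss things now and then, are a little off and sometimes report something else, mostly with a low value. They report only what shows in the picture. A call takes as long as a camera call. They do not tell look-alikes from the thing itself.
- trace(camera, name): "mask" (420x560 bool, what is visible of it) and "box" ([left, top, width, height] in pixels, round what is visible of it).
The state is a dict: "clock": time; "joint_pos": joint angles; "qvel": joint speeds; "tau": joint torques, N m; "tcp_pos": TCP position; "orientation": TCP orientation; "wrist_force": force on the tool from outside, world axes, zero at the start; "ft_torque": the same for the moment, N m; "finger_gap": finger opening in m.
Only numpy, scipy, OpenCV 4.12 (cv2) and the standard library are available. Lean on these libraries where they do the work, as an engineer would, in place of code of your own. Each camera call takes 0.05 s, during which the arm holds its last target.

## Working session

There is one attempt and no reset: what is moved stays moved. The work goes in short steps, Python scripts to look and compute and a tool call to move; the robot and the scene stay as the last step left them, time stands still between calls to the robot, and variables do not carry over. Pictures are saved under pics/ and viewed, and the job is handed in when it is done.

Besides the shell and the picture viewer there is one more tool, called after "Call:" as a command line: name --argument value ..., lists and objects as JSON in quotes. arm_command: Moves the arm, as the interface text tells. Its arguments: {"type":"object","properties":{"steps":{"type":"string"},"fingers":{"type":"number"},"newtons":{"type":"number"}},"required":["steps"]}

```bash
mkdir -p pics
python3 - <<'E'
from workcell import *
import cv2
print(get_state())
for c in ("side","top"):
    im=read_camera(c); cv2.imwrite(f"pics/{c}0.png",cv2.cvtColor(im,cv2.COLOR_RGB2BGR))
    i=camera_info(c); print(c,i)
E
```

```text
{'clock': 0.0, 'joint_pos': array([-1.31961891e+00,  3.13995812e-01,  4.49926651e-02,  1.30360674e+00,
       -5.45903271e-06,  1.43120066e+00]), 'qvel': array([-4.50886375e-04,  1.95152367e-03, -2.14427497e-03, -5.22853696e-04,
        9.51418724e-05,  1.64110523e-04]), 'tau': array([-9.53018025e-04, -4.80625784e+01,  2.98532850e+01,  1.92800938e-02,
       -1.55814942e-04, -3.33930046e-06]), 'tcp_pos': array([ 0.21888392, -0.53116053,  0.23041708]), 'orientation': array([-6.02403431e-04,  8.30933874e-01, -5.56370448e-01, -6.77765502e-04]), 'wrist_force': array([ 0.01456182, -0.58802375,  0.28191862]), 'ft_torque': array([ 0.0220185 , -0.05199917, -0.03022975]), 'finger_gap': 0.0852405686972086}
side {'mtx': array([[384.51143537,   0.        , 278.36788183],
       [  0.        , 384.51143537, 204.92118039],
       [  0.        ,   0.        ,   1.        ]]), 'R': array([[-0.93665475, -0.35025161, -0.00129971],
       [-0.19744058,  0.53106005, -0.82400998],
       [ 0.28930104, -0.77155624, -0.5665738 ]]), 't': array([0.47755328, 0.18695116, 1.21535049])}
top {'mtx': array([[388.59773252,   0.        , 270.15778044],
       [  0.        , 388.59773252, 209.09868566],
       [  0.        ,   0.        ,   1.        ]]), 'R': array([[-0.01088323, -0.99991601,  0.00703719],
       [-0.99188771,  0.00990395, -0.12673072],
       [ 0.12665038, -0.00835934, -0.99191219]]), 't': array([-0.00448923,  0.50683815,  1.10670827])}
```

View pics/top0.png

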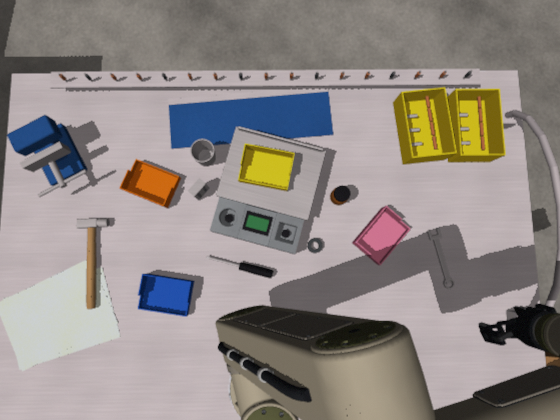

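View pics/side0.png

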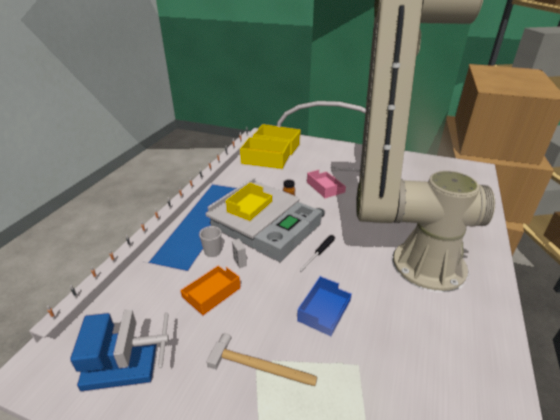

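The top view shows the scale around (272,190), with the yellow bin at (268,167). The candidate wells are at (227,217) and (286,233). The larger yellow bins at (425,125) and (477,125) are off the scale, so they aren't the one meant.

Run:
```python
from workcell import *
import cv2, numpy as np
t=cv2.imread("pics/top0.png"); s=cv2.imread("pics/side0.png")
cv2.imwrite("pics/c_top.png",cv2.resize(t[120:260,200:340],None,fx=4.2,fy=4.2,interpolation=cv2.INTER_CUBIC))
cv2.imwrite("pics/c_side.png",cv2.resize(s[170:270,195:335],None,fx=5.5,fy=5.5,interpolation=cv2.INTER_CUBIC))
for c in ("top","side"):
  for n in ("scale","bin","round_well","square_well","tare_key"):
    try:
      r=trace(c,n)
      for d in r[:3]:
        m=d["mask"]; ys,xs=np.nonzero(m); print(c,n,round(d["score"],2),d["box"],xs.mean().round(1),ys.mean().round(1),m.sum())
        if d is r[0]: np.save(f"pics/m_{c}_{n}.npy",m)
    except Exception as e: print(c,n,e)
```

```text
top scale 0.66 [236.6, 144.9, 59.3, 47.3] 266.1 166.8 2029
top scale 0.59 [213.7, 129.1, 108.8, 114.4] 270.5 184.5 6086
top bin 0.86 [350.8, 204.6, 58.1, 60.1] 381.3 235.0 1810
top bin 0.81 [237.7, 146.2, 55.8, 43.7] 265.6 167.2 1983
top bin 0.67 [118.5, 159.1, 61.4, 50.7] 151.0 183.4 1703
top round_well 0.35 [325.9, 186.7, 25.8, 18.5] 340.1 195.2 320
top square_well 0.9 [268.0, 211.7, 37.1, 44.1] 285.7 233.3 1021
top square_well 0.67 [216.1, 127.9, 107.2, 117.9] 270.3 184.9 6031
top square_well 0.39 [324.5, 183.7, 24.1, 18.8] 340.1 195.3 326
top tare_key 0.55 [227.9, 212.6, 6.1, 7.9] 228.7 218.5 46
side scale 0.61 [205.6, 181.6, 101.6, 65.3] 260.0 218.5 2666
side bin 0.79 [308.5, 168.3, 34.6, 33.3] 324.9 183.1 732
side bin 0.71 [178.2, 268.9, 60.6, 48.1] 210.5 288.6 1785
side bin 0.67 [226.9, 184.5, 50.5, 34.5] 248.2 201.2 1135
side round_well 0.63 [254.0, 230.5, 42.6, 31.4] 274.6 242.5 1006
side round_well 0.48 [224.6, 182.4, 52.9, 36.8] 248.4 201.2 1147
side square_well 0.73 [285.5, 202.2, 37.6, 30.5] 306.9 214.1 539
```

View pics/c_top.png

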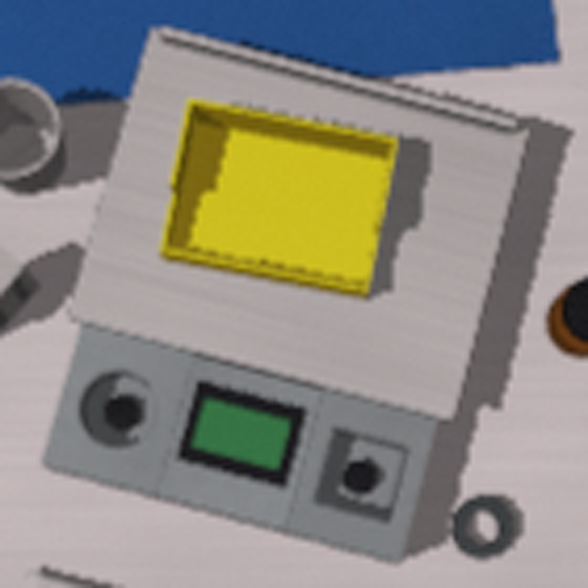

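View pics/c_side.png

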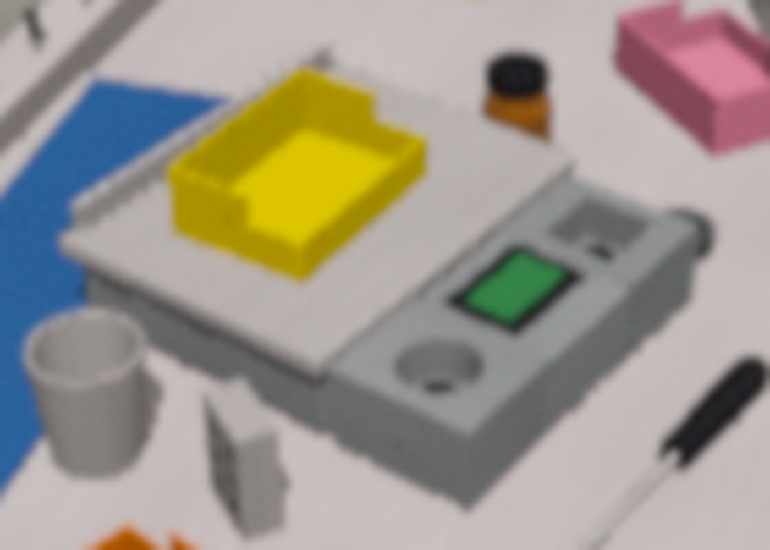

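The crops show the round well on the left at top px (229,217) and side px (275,237). The square well is on the right at top px (286,233). The bin is on the pan, turned slightly. Next I fit the planar poses from corner picks in both views.

```bash
cat > h.py <<'E'
import numpy as np, cv2
from scipy.optimize import least_squares
from workcell import *
I={c:camera_info(c) for c in("top","side")}
def proj(c,P):
    i=I[c]; q=(np.asarray(P)@i["R"].T+i["t"])@i["mtx"].T
    return q[...,:2]/q[...,2:]
def un(c,uv,f,ox,oy): return (np.asarray(uv,float)+.5)/f-.5+[ox,oy]
def pose(p,L):
    c,s=np.cos(p[2]),np.sin(p[2]); L=np.asarray(L,float)
    return np.c_[p[0]+c*L[:,0]-s*L[:,1],p[1]+s*L[:,0]+c*L[:,1],L[:,2]]
def fit(obs,x0):
    def r(p): return np.concatenate([(proj(c,pose(p,L))-uv).ravel() for c,L,uv in obs])
    s=least_squares(r,x0,loss="soft_l1"); return s.x,r(s.x).reshape(-1,2)
def draw(c,im,p,L,col=(255,0,255)):
    for a in proj(c,pose(p,L)): cv2.circle(im,tuple(int(round(v*16)) for v in a),16,col,1,cv2.LINE_AA,4)
E
python3 - <<'E'
from h import *
T=lambda L:un("top",L,4.2,200,120); S=lambda L:un("side",L,5.5,195,170)
a=.001
Lt=np.array([[-155,125,65],[-155,-125,65],[-55,135,75],[-55,-135,75],[-105,85,43],[-105,-85,43]])*a
ut=T([[43,466],[405,562],[70,318],[447,418],[123,412],[360,476]])
Ls=np.array([[-155,125,65],[-155,125,0],[-55,135,75],[-55,-135,75],[-105,85,65]])*a
us=S([[470,432],[468,508],[318,374],[573,167],[440,365]])
ps,r=fit([("top",Lt,ut),("side",Ls,us)],[.6,0,-.25]); print("scale",ps,np.rad2deg(ps[2])); print(r.round(1).tolist())
for c,L,u in(("top",Lt,ut),("side",Ls,us)):
    p,r=fit([(c,L,u)],ps); print(c,p)
Bt=np.array([[50,70,125],[50,-70,125],[-50,70,105],[-50,-70,105]])*a
bt=T([[192,101],[398,137],[163,258],[370,297]])
# side: back-left top, front-left bottom, front-left top, front-right top, back-right top
Bs=np.array([[50,70,125],[50,70,75],[-50,70,75],[-50,70,105],[-50,-70,105],[50,-70,125]])*a
bs=S([[172,176],[176,238],[304,280],[302,240],[426,150],[308,70]])
pb,r=fit([("top",Bt,bt),("side",Bs,bs)],[.65,0,-.2]); print("bin",pb,np.rad2deg(pb[2])); print(r.round(1).tolist())
for c,L,u in(("top",Bt,bt),("side",Bs,bs)):
    p,r=fit([(c,L,u)],pb); print(c,p)
c,s=np.cos(ps[2]),np.sin(ps[2]); Rm=np.array([[c,s],[-s,c]])
print("bin in scale", Rm@(pb[:2]-ps[:2]), np.rad2deg(pb[2]-ps[2]))
for n,x,y in(("tare",-.105,.085),("fence",.145,0)): print(n,pose(ps,[[x,y,0]]))
np.save("ps.npy",ps)
for c,L,B in(("top",Lt,Bt),("side",Ls,Bs)):
    im=cv2.imread(f"pics/{c}0.png"); draw(c,im,ps,L); draw(c,im,pb,B,(255,0,0))
    im=im[120:260,200:340] if c=="top" else im[170:270,195:335]
    cv2.imwrite(f"pics/fit_{c}.png",cv2.resize(im,None,fx=4.2,fy=4.2))
E
```

```text
scale [ 0.56001973  0.00123902 -0.26607918] -15.24521426637293
[[-0.4, -0.1], [-0.8, -0.4], [-1.2, -0.1], [1.6, 0.1], [-0.3, 0.1], [0.2, -0.2], [0.0, -0.2], [0.4, 1.6], [0.1, -2.5], [0.5, -2.9], [0.0, -0.7]]
top [ 5.59700654e-01  2.31934091e-04 -2.67857409e-01]
side [ 0.56007031  0.00528415 -0.25955107]
bin [ 0.61393887  0.00112044 -0.20060455] -11.49379434961555
[[-0.9, 0.0], [0.1, 0.9], [-0.7, -0.8], [-0.3, -0.6], [-0.2, -2.0], [0.2, -1.2], [0.6, 0.4], [0.6, 0.4], [1.1, -2.9], [-0.8, -1.0]]
top [ 6.13486140e-01 -4.36665701e-05 -1.93278927e-01]
side [ 0.61160808  0.00703927 -0.21726871]
bin in scale [0.05205287 0.01406366] 3.751419916757379
tare [[0.48106556 0.11085763 0.        ]]
fence [[ 0.69991708 -0.03688882  0.        ]]
```

View pics/fit_top.png

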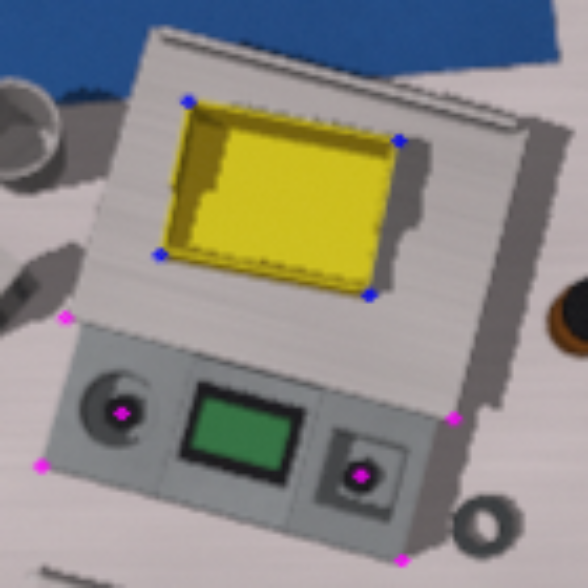

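View pics/fit_side.png

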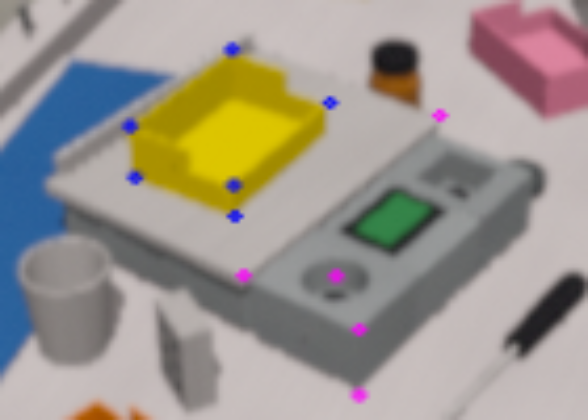

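The two views agree. The bin back wall is about 43 mm short of the fence, and the bin is turned +3.75° relative to the scale. I'll push with both open fingers spread along scale y, with spin +142°, using one of the two equivalent wrist turns that keeps joint 6 in range.

Call:
arm_command --steps "20 35 5 0.16;40 70 10 0.33;60 105 15 0.5;80 140 15 0.66;105 180 15 0.83;125 220 15 1.0;145 255 15 1.16;165 290 15 1.33;190 330 15 1.5;210 365 15 1.66;230 405 15 1.83;250 440 15 1.99;270 475 15 2.15;290 510 15 2.32;305 535 15 2.485;315 553 15 2.485;315 553 15 2.485;315 553 15 2.485" --fingers 1

```text
clock: 2.85
tcp_pos: [0.5337, 0.0208, 0.2463]
orientation: [-0.0, 0.795, 0.606, -0.0]
wrist_force: [0.5, -0.2, 0.4]
finger_gap: 0.0854
```

Call:
arm_command --steps "0 0 -30 0;0 0 -65 0;0 0 -100 0;0 0 -130 0;0 0 -150 0;0 0 -165 0;0 0 -172 0;0 0 -175 0;0 0 -175 0;0 0 -175 0"

```text
clock: 4.1
tcp_pos: [0.5342, 0.0208, 0.0719]
orientation: [0.0, 0.795, 0.606, 0.0]
wrist_force: [0.3, -0.2, -0.3]
finger_gap: 0.0853
```

```bash
cat > look.py <<'E'
import sys; from h import *
n=sys.argv[1]
for c,(x,y,w,h) in (("top",(200,120,140,140)),("side",(195,150,140,120))):
    im=cv2.cvtColor(read_camera(c),cv2.COLOR_RGB2BGR); cv2.imwrite(f"pics/{c}_{n}.png",im)
    cv2.imwrite(f"pics/{c}_{n}z.png",cv2.resize(im[y:y+h,x:x+w],None,fx=4.2,fy=4.2,interpolation=cv2.INTER_CUBIC))
s=get_state(); print(s["clock"],s["tcp_pos"],s["wrist_force"])
E
python3 look.py 1
```

```text
4.2 [0.53410264 0.02083385 0.07181928] [ 0.48607881 -0.83375743 -0.2792086 ]
```

View pics/side_1z.png

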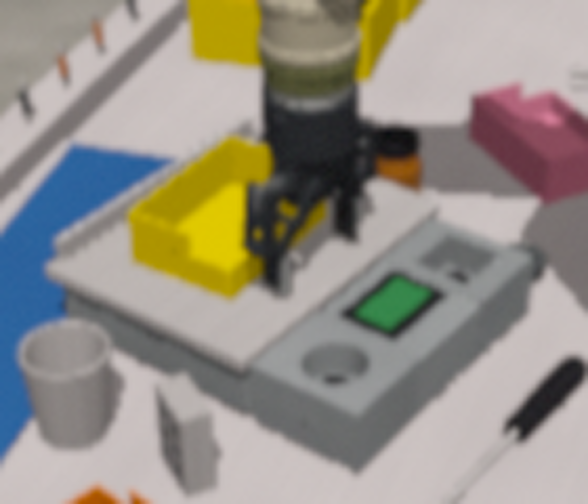

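View pics/top_1z.png

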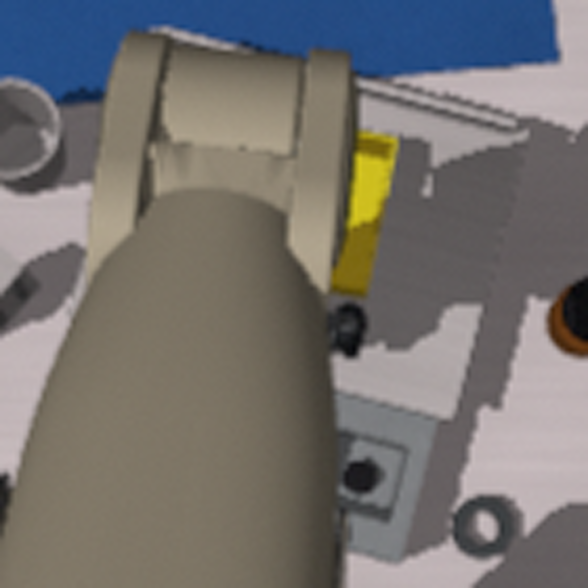

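The fingers straddle the front wall centre, just in front of it and close to the pan. Now I push along scale +x.

Call:
arm_command --steps "5.8 -1.6 0 0;11.6 -3.2 0 0;16.4 -4.5 0 0;21.2 -5.8 0 0;26.1 -7.1 0 0;30.9 -8.4 0 0;35.7 -9.7 0 0;40.5 -11 0 0;45.3 -12.4 0 0;49.2 -13.4 0 0;52.1 -14.2 0 0;54 -14.7 0 0;54 -14.7 0 0"

```text
clock: 5.82
tcp_pos: [0.5884, 0.0061, 0.0719]
orientation: [0.0, 0.795, 0.606, 0.0]
wrist_force: [-0.7, -1.3, 0.3]
finger_gap: 0.0854
```

```bash
python3 look.py 2
```

```text
5.925 [0.58818733 0.00612191 0.07190019] [ 0.61185865  0.4714599  -0.03125879]
```

View pics/side_2z.png

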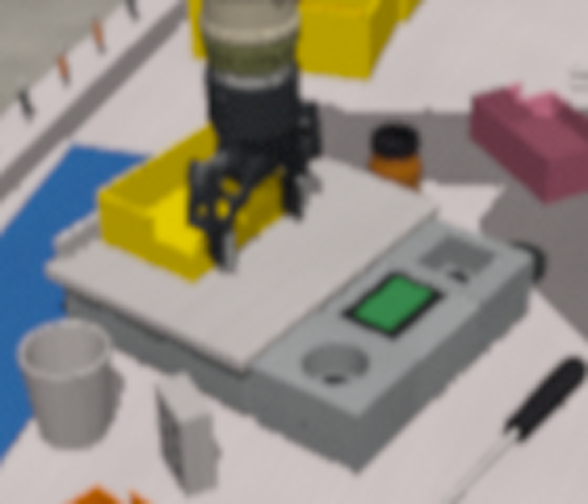

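The bin followed, and its back wall is close to the fence. I'll continue in 1 mm rows.

Call:
arm_command --steps "1.9 -.5 0 0;3.9 -1.1 0 0;4.8 -1.3 0 0;5.8 -1.6 0 0;6.8 -1.8 0 0;7.7 -2.1 0 0"

```text
clock: 6.68
tcp_pos: [0.5941, 0.0045, 0.0716]
orientation: [-0.001, 0.795, 0.606, -0.001]
wrist_force: [-6.3, 2.8, 4.2]
finger_gap: 0.0857
```

Call:
arm_command --steps "1 -.3 0 0;1.9 -.5 0 0;1.9 -.5 0 0"

```text
clock: 7.05
tcp_pos: [0.594, 0.0045, 0.0712]
orientation: [-0.002, 0.795, 0.606, -0.002]
wrist_force: [-7.6, 3.0, 4.1]
finger_gap: 0.0857
```

Call:
arm_command --steps "2 -.5 0 0;4 -1.1 0 0;5 -1.4 0 0;5 -1.4 0 0"

```text
clock: 7.55
tcp_pos: [0.5939, 0.0044, 0.0702]
orientation: [-0.006, 0.795, 0.606, -0.005]
wrist_force: [-14.1, 4.6, 7.2]
finger_gap: 0.0856
```

```bash
python3 look.py 3; python3 -c "
from workcell import *; print(get_state()['ft_torque'])"
```

```text
7.65 [0.59395659 0.00441106 0.07023483] [-13.78017837   5.41770063   7.14588871]
[ 0.52032145  2.59076739 -0.68947515]
```

View pics/side_3z.png

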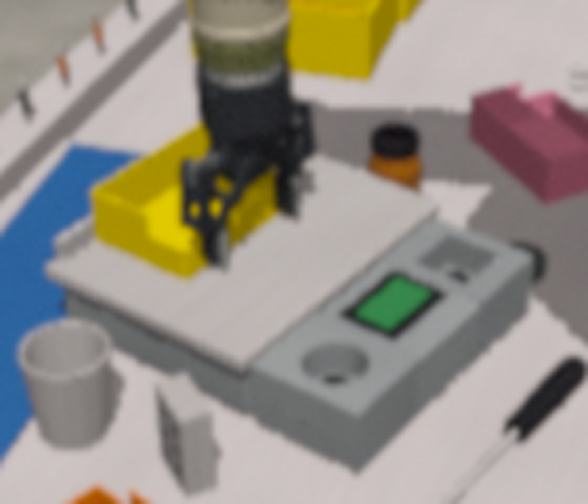

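The arm is stalled firmly at about 15 N with the bin on the fence. I'll retreat straight back, lift, and move aside to check.

Call:
arm_command --steps "-5 1.4 1 0;-15 4 1 0;-28 7.5 1 0;-38 10 1 0;-44 12 10 0;-46 12 45 0;-46 12 90 0;-46 12 130 0;-46 12 150 0"

```text
clock: 8.78
tcp_pos: [0.549, 0.0163, 0.2238]
orientation: [-0.004, 0.795, 0.606, -0.004]
wrist_force: [0.1, -0.7, -0.3]
finger_gap: 0.0855
```

Call:
arm_command --steps "-5 -40 0 0;-15 -90 0 0;-30 -140 0 0;-40 -190 0 0;-55 -240 0 0;-70 -290 0 0;-80 -320 0 0;-80 -320 0 0" --fingers -1

```text
clock: 9.78
tcp_pos: [0.4684, -0.3059, 0.2243]
orientation: [-0.004, 0.797, 0.605, -0.003]
wrist_force: [1.2, 0.1, 0.2]
finger_gap: 0.0
```

```bash
python3 look.py 4
```

```text
9.875 [ 0.46898194 -0.30353542  0.22424875] [ 0.18727966 -0.25888783  0.06930435]
```

View pics/top_4z.png

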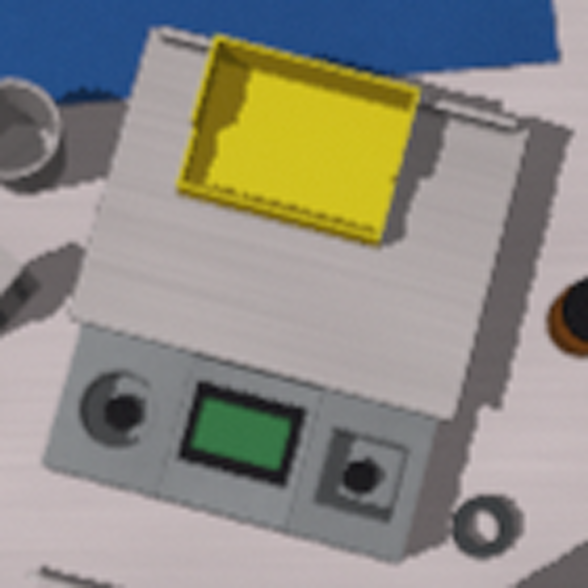

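View pics/side_4z.png

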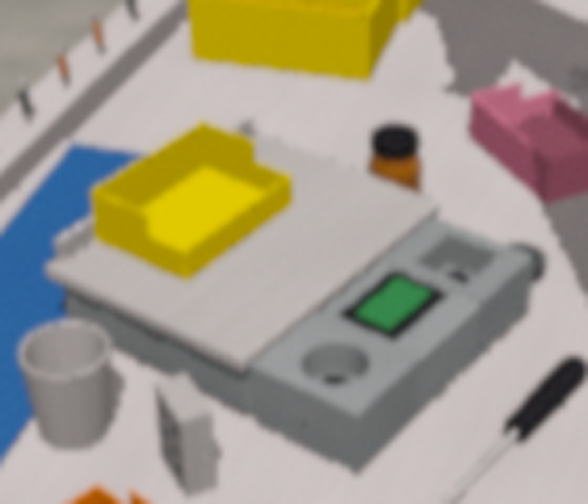

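Run:
```python
from h import *
ps=np.load("ps.npy")
im=cv2.imread("pics/top_4.png"); hsv=cv2.cvtColor(im,cv2.COLOR_BGR2HSV)
m=cv2.inRange(hsv,(22,120,60),(36,255,255)); m[:110]=0; m[200:]=0; m[:,:230]=0; m[:,310:]=0
# render-match: sub-pixel edges from line fits of mask front and back boundary columns
ys,xs=np.nonzero(m); 
F=[];B=[]
for x in range(254,290):
    c=np.nonzero(m[:,x])[0]
    if len(c): F.append((x,c.max()+.5)); B.append((x,c.min()-.5))
def ray(c,uv,z):
    i=I[c]; d=i["R"].T@np.linalg.solve(i["mtx"],[uv[0],uv[1],1]); o=-i["R"].T@i["t"]; return o+d*(z-o[2])/d[2]
c,s=np.cos(ps[2]),np.sin(ps[2]); Rm=np.array([[c,s],[-s,c]])
for n,P,z in(("front",F,.105),("back",B,.125)):
    W=np.array([Rm@(ray("top",p,z)[:2]-ps[:2]) for p in P]); k=np.polyfit(W[:,1],W[:,0],1)
    print(n,len(P),"x at y=.01:",np.polyval(k,.01),"angle deg",-np.rad2deg(np.arctan(k[0])),"rms",np.std(W[:,0]-np.polyval(k,W[:,1])))
T=lambda L:un("top",L,4.2,200,120); a=.001
Bt=np.array([[50,70,125],[50,-70,125],[-50,70,105],[-50,-70,105]])*a
pb,r=fit([("top",Bt,T([[217,38],[418,90],[180,190],[381,243]]))],[.65,0,-.26]); print(Rm@(pb[:2]-ps[:2]),np.rad2deg(pb[2]-ps[2]),r.round(1).tolist())
# fence angle from pan line picks (scale yaw check): panel front edge
fe=[Rm@(ray("top",p,.097)[:2]-ps[:2]) for p in T([[162,36],[517,129]])]; print(fe)
```

```text
front 36 x at y=.01: 0.04043151045228441 angle deg -0.49698546598937643 rms 0.0007918351538409518
back 36 x at y=.01: 0.14538030779056998 angle deg 0.7747516299590829 rms 0.0008584141789330393
[0.09284584 0.01108251] 0.016754230246613502 [[-0.4, 0.1], [0.8, 0.2], [-0.6, -0.1], [0.3, -0.2]]
[array([0.14431983, 0.11986057]), array([ 0.14260993, -0.12749457])]
```

The back wall measures at the fence within error. However, the wrist moment during the last push (−0.69 N·m at 15 N) puts nearly all the load on the right finger, so the left end could lag 1–2 mm. I'll push the left end of the front wall with the shut fingertips to make sure.

Call:
arm_command --steps "15 50 0 0;30 100 0 0;45 150 0 0;60 200 0 0;75 250 0 0;90 300 0 0;100 340 0 0;106 359 0 0;106 359 0 0;106 359 -30 0;106 359 -70 0;106 359 -105 0;106 359 -125 0;106 359 -135 0;106 359 -139 0;106 359 -139 0;106 359 -139 0"

```text
clock: 12.0
tcp_pos: [0.5757, 0.0553, 0.0863]
orientation: [-0.004, 0.796, 0.606, -0.003]
wrist_force: [-0.1, 0.1, 0.4]
finger_gap: 0.0002
```

Call:
arm_command --steps "6 -1.6 0 0;12 -3.3 0 0;17 -4.6 0 0;21 -5.7 0 0;24 -6.5 0 0;26 -7.1 0 0;27 -7.4 0 0;28 -7.6 0 0;28 -7.6 0 0"

```text
clock: 13.12
tcp_pos: [0.6037, 0.0478, 0.0862]
orientation: [-0.004, 0.796, 0.606, -0.003]
wrist_force: [-0.2, 0.1, 0.7]
finger_gap: -0.0002
```

Call:
arm_command --steps "1 -.3 0 0;2 -.5 0 0;2 -.5 0 0"

```text
clock: 13.5
tcp_pos: [0.6058, 0.0472, 0.0863]
orientation: [-0.004, 0.796, 0.606, -0.003]
wrist_force: [-0.1, -0.2, -0.0]
finger_gap: 0.0003
```

Call:
arm_command --steps "1 -.3 0 0;2 -.5 0 0;2 -.5 0 0"

```text
clock: 13.88
tcp_pos: [0.6065, 0.047, 0.086]
orientation: [-0.004, 0.796, 0.606, -0.003]
wrist_force: [-5.6, 1.6, 3.4]
finger_gap: 0.0002
```

Call:
arm_command --steps "2 -.5 0 0;3 -.8 0 0;4.5 -1.2 0 0;4.5 -1.2 0 0"

```text
clock: 14.38
tcp_pos: [0.6064, 0.047, 0.0852]
orientation: [-0.008, 0.795, 0.606, -0.006]
wrist_force: [-12.7, 3.8, 6.7]
finger_gap: 0.0
```

```bash
python3 look.py 5; python3 -c "
from workcell import *; print(get_state()['ft_torque'])"
```

```text
14.475 [0.60643695 0.0469831  0.08526207] [-12.77937997   3.63507721   6.92938529]
[ 0.62530131  2.39678665 -0.08807388]
```

View pics/side_5z.png

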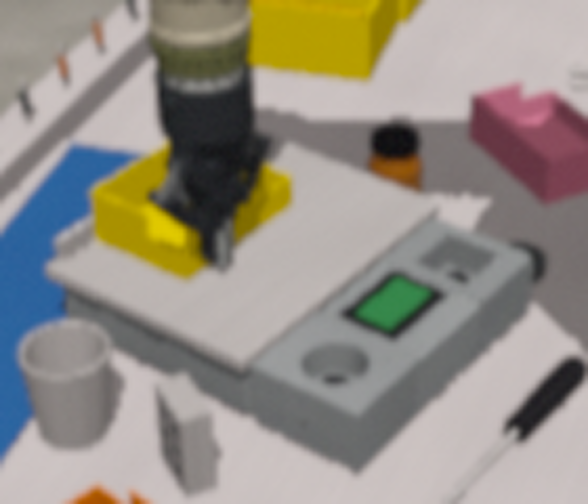

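Left end is seated: it doesn't move between 6 N and 13 N. I repeat at the right end, with the same tool shape so the contact positions can be compared.

Call:
arm_command --steps "-6 1.6 0 0;-14 3.8 0 0;-19 5.2 0 0;-25 -17.8 0 0;-31 -40 0 0;-37 -62 0 0;-42.7 -81.6 0 0;-42.7 -81.6 0 0;-36.7 -83.3 0 0;-31.7 -84.6 0 0;-28.7 -85.4 0 0;-26.7 -86 0 0;-25.7 -86.2 0 0;-25.7 -86.2 0 0"

```text
clock: 16.23
tcp_pos: [0.5807, -0.0391, 0.0852]
orientation: [-0.008, 0.795, 0.606, -0.006]
wrist_force: [0.3, -0.3, 0.7]
finger_gap: 0.0001
```

Call:
arm_command --steps "1 -.3 0 0;2 -.5 0 0;2.5 -.7 0 0;2.5 -.7 0 0"

```text
clock: 16.73
tcp_pos: [0.5818, -0.0395, 0.085]
orientation: [-0.009, 0.795, 0.606, -0.007]
wrist_force: [-5.0, 0.9, 3.3]
finger_gap: 0.0
```

Call:
arm_command --steps "1.5 -.4 0 0;3 -.8 0 0;4.5 -1.2 0 0;4.5 -1.2 0 0"

```text
clock: 17.23
tcp_pos: [0.5817, -0.0394, 0.0842]
orientation: [-0.012, 0.795, 0.606, -0.01]
wrist_force: [-12.1, 2.3, 6.9]
finger_gap: 0.0002
```

The right end is rigid too, between 5 and 13 N. Both ends are seated, and the contact line gives a yaw of −15.9°, consistent with the scale within picking error. Now I retreat, hover over the round well and re-measure the key directly.

Call:
arm_command --steps "-6 1.6 0 0;-16 4.4 0 0;-26 7 0 0;-28 8 30 0;-30 10 70 0;-40 35 90 0;-60 70 90 0;-80 110 90 0;-95 140 90 0;-101 150 90 0;-101 150 60 0;-101 150 40 0;-101 150 30 0;-101 150 30 0"

```text
clock: 18.98
tcp_pos: [0.4806, 0.1102, 0.1138]
orientation: [-0.012, 0.795, 0.606, -0.01]
wrist_force: [0.0, -1.0, -0.2]
finger_gap: -0.0001
```

```bash
python3 look.py 6
python3 - <<'E'
from h import *
im=cv2.imread("pics/top_4.png"); g=cv2.cvtColor(im,cv2.COLOR_BGR2GRAY)
sub=g[208:230,216:244]; print(sub[4:18,6:22])
def ray(c,uv,z):
    i=I[c]; d=i["R"].T@np.linalg.solve(i["mtx"],[uv[0],uv[1],1]); o=-i["R"].T@i["t"]; return o+d*(z-o[2])/d[2]
ys,xs=np.nonzero(sub<45); u=(xs.mean()+216,ys.mean()+208); print(u,len(xs),ray("top",u,.043))
s=get_state()["tcp_pos"]; print("tip proj side",proj("side",s),"key side",proj("side",[.481,.111,.043]))
E
```

```text
19.075 [0.48137235 0.11032451 0.11484431] [-0.22765093  0.5712713   0.803539  ]
[[ 60  68  71  71  72  95 130 128 129 129 131 128 124 120 131 133]
 [ 67  71  71  72  81 102 111 108 109 112 118 129 129 128 129 130]
 [ 71  71  70  66  79  90  57  52  51  59  84 110 116 129 130 131]
 [ 71  69  69  57  35  28  26  26  30  34  54  70  94 129 127 129]
 [ 69  69  63  41  27  30  30  27  29  25  41  64  95 128 125 127]
 [ 70  70  62  33  29  29  31  27  29  30  33  52  94 129 127 125]
 [ 72  70  63  39  29  30  31  29  30  32  36  51  94 128 125 126]
 [ 71  68  63  39  31  30  30  31  27  29  36  55  96 127 127 127]
 [ 70  70  66  47  37  32  31  30  31  28  43  75 108 126 125 127]
 [ 70  70  69  66  53  41  31  34  37  59  93 110 128 125 124 128]
 [ 71  71  70  71  67  56  51  51  69 106 129 130 127 125 128 129]
 [ 69  71  71  70  69  69  70  70  95 122 117 127 125 125 129 129]
 [ 87  77  71  70  71  70  71  70  86  98  90 120 126 127 129 129]
 [121 105  90  75  70  70  71  73  77  89 102 120 129 129 130 131]]
(np.float64(229.40384615384616), np.float64(218.3653846153846)) 52 [0.47955255 0.10847008 0.043     ]
tip proj side [274.49952891 222.75599641] key side [274.68760848 240.60630818]
```

View pics/side_6z.png

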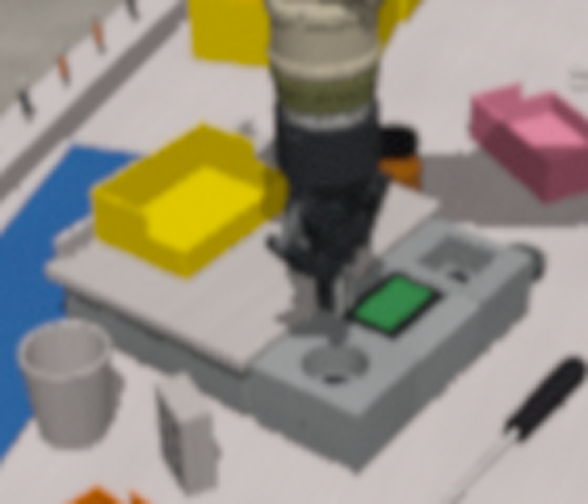

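View pics/top_6z.png

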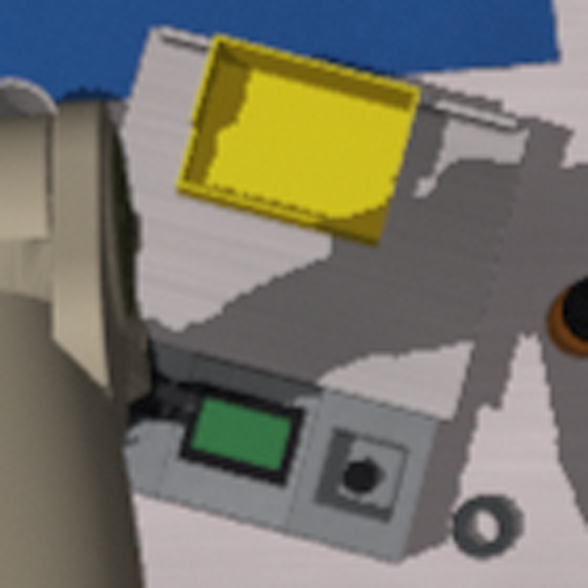

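Run:
```python
import cv2
im=cv2.imread("pics/side_6.png")[195:250,245:310]; cv2.imwrite("pics/z6.png",cv2.resize(im,None,fx=10,fy=10,interpolation=cv2.INTER_NEAREST))
```

```text
(no output)
```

View pics/z6.png

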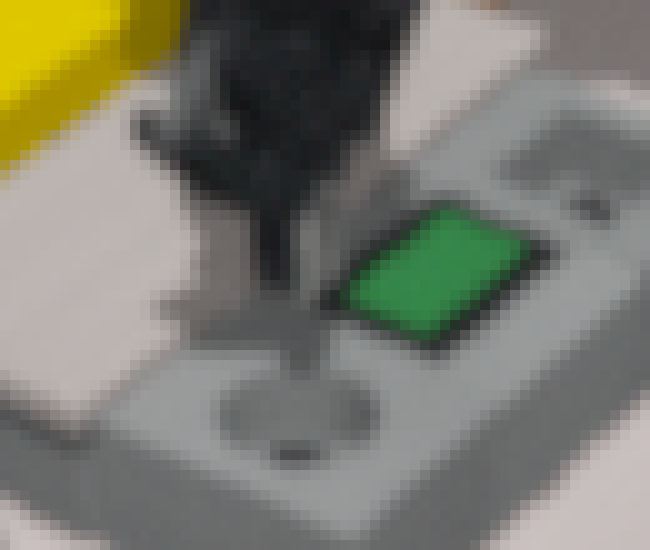

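The tip is at side px (274,224), matching its projection. The well is straight below at (275,236), and the top view shows the bin still on the fence. Descending onto the tare key.

Call:
arm_command --steps "-1 0 -15 0;-1 0 -30 0;-1 0 -42 0;-1 0 -52 0;-1 0 -59 0;-1 0 -64 0;-1 0 -67 0;-1 0 -67 0"

```text
clock: 20.08
tcp_pos: [0.4804, 0.1104, 0.0478]
orientation: [-0.012, 0.795, 0.606, -0.01]
wrist_force: [0.1, 0.1, -0.2]
finger_gap: -0.0002
```

Call:
arm_command --steps "0 0 -3 0;0 0 -5 0;0 0 -7 0;0 0 -8 0;0 0 -8 0"

```text
clock: 20.7
tcp_pos: [0.4806, 0.1103, 0.04]
orientation: [-0.012, 0.795, 0.606, -0.009]
wrist_force: [-0.4, 0.7, 3.3]
finger_gap: 0.0
```

3.3 N at 3 mm of travel matches the key spring. Pressing fully down and holding.

Call:
arm_command --steps "0 0 -1 0;0 0 -2 0;0 0 -3 0;0 0 -4 0;0 0 -5 0;0 0 -5 0;0 0 -5 0;0 0 -5 0;0 0 -5 0;0 0 -5 0;0 0 -5 0"

```text
clock: 22.08
tcp_pos: [0.4807, 0.1104, 0.0368]
orientation: [-0.011, 0.795, 0.606, -0.009]
wrist_force: [-5.8, -0.6, 20.0]
finger_gap: -0.0
```

The key is on its stop: z is 36.8 mm and the force rose to 20 N, against the 5 N spring. Releasing and moving clear.

Call:
arm_command --steps "0 0 2 0;0 0 5 0;0 0 10 0;0 0 20 0;0 0 35 0;0 0 60 0;0 0 100 0;0 0 150 0;0 0 190 0;0 0 190 0"

```text
clock: 23.32
tcp_pos: [0.4829, 0.1105, 0.2312]
orientation: [-0.009, 0.795, 0.606, -0.006]
wrist_force: [-0.1, -0.1, -1.3]
finger_gap: -0.0001
```

Call:
arm_command --steps "0 -50 0 0;-10 -100 0 0;-15 -150 0 0;-15 -200 0 0;-15 -250 0 0;-15 -300 0 0;-15 -350 0 0;-15 -400 0 0;-15 -420 0 0;-15 -420 0 0"

```text
clock: 24.58
tcp_pos: [0.4674, -0.3101, 0.2302]
orientation: [-0.01, 0.796, 0.605, -0.006]
wrist_force: [-0.3, 0.5, -0.5]
finger_gap: 0.0001
```

```bash
python3 look.py 7
```

```text
24.675 [ 0.46761833 -0.30829183  0.23078487] [-1.14441882  0.57665754 -0.49881095]
```

View pics/top_7.png

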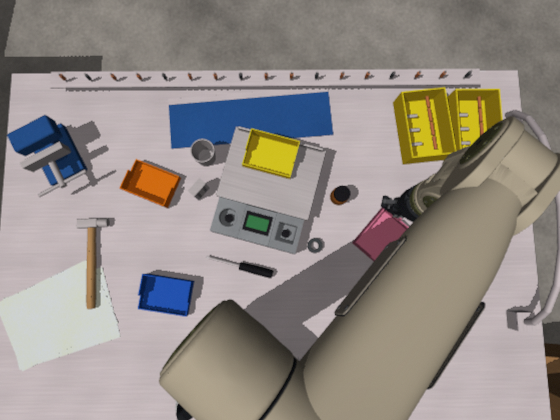

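View pics/top_7z.png

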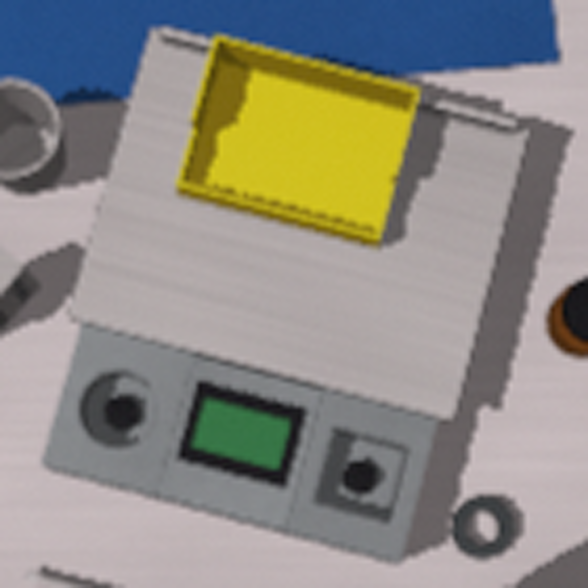

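View pics/side_7z.png

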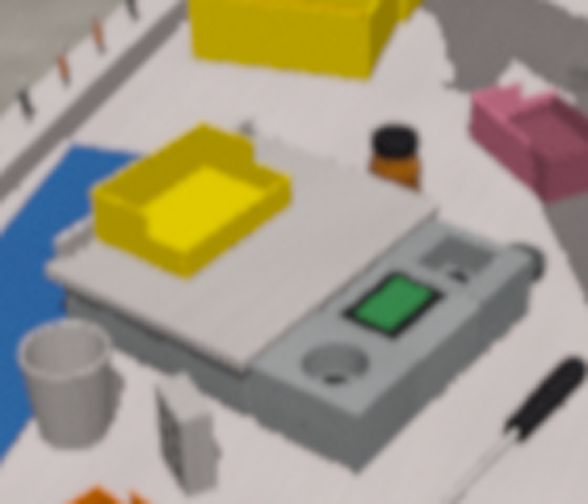

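The bin's back wall lies along the fence (top crop (217,38) to (418,90)), unchanged since before the end pushes. The tare key looks released and the other things haven't moved. Handing in.

```bash
python3 -c "
from workcell import *; print(hand_in())"
```

```text
the job is handed in; nothing more can be done
None
```

The bin is back against the fence, and the tare key was pressed once afterwards. I handed the job in at about 25 s on the robot's clock.

- **Bin:** I pushed it back with both open fingers, then pushed the left and right ends of its front wall separately with the fingers shut. Each end stayed put as the force rose to about 13 N, so both are seated. The final picture shows the back wall along the fence.
- **Tare key:** I pressed it in the round well. It went down about 6 mm onto its stop, where the force rose to 20 N. I held it for roughly 0.8 s and let go. In the last pictures it looks the same as before the press.
- **Left alone:** I never touched the square-well key. None of the loose things in view have moved. The arm partly covers the pink bin, and it hides the wrench completely in the last top view. At hand-in the arm was clear of everything.

**Checks that disagreed:** Picture fits of the bin's angle to the scale scattered between about −0.5° and +0.8°. The contact line from the end pushes was about 0.6° off the fitted scale angle. I put both down to errors in picking image points and relied on the ends not moving under force.

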